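# Repack the photographed vase and hold up its twin's base to the camera

### The job

The white vase on the foam slab has been photographed: before the next piece comes out, carry it upright and lower it to the floor of the crate's empty cell, where the yellow slip lies, and let it go. Then draw the blue vase straight up clear of the crate before turning it, and hold it up with its underside squarely to the camera's lens, in the middle of the view and about 20 cm from the lens, so that the mark on its base can be photographed. Finish while still holding it there, motionless and touching nothing else; drop nothing, do not bump the camera, and leave the two clay jars standing in their cells.

Things in the scene. Friction and masses are not known exactly. Their poses are not given: they have to be found in the camera images.
- white_vase_centre (a point): the white glazed vase, loose, standing upright on the foam slab: 118 mm high; foot 52 mm, belly 66 mm wide (38 to 52 mm up), shoulder, then a straight round neck 36 mm across from 80 to 118 mm up; closed mouth; 0.16 to 0.25 kg. This point is on its axis half-way up, 59 mm above the underside; its z axis runs from the underside to the mouth
- blue_vase_centre (a point): the dark blue glazed vase, loose, standing upright in a cell of the crate: 118 mm high; foot 52 mm, belly 66 mm wide (38 to 52 mm up), shoulder, then a straight round neck 36 mm across from 80 to 118 mm up; closed mouth; 0.16 to 0.25 kg. This point is on its axis half-way up, 59 mm above the underside; z from the underside to the mouth
- blue_vase_base (a point): centre of the blue vase's underside (59 mm below its centre), where the white patch with the mark is; same axes: z points into the vase, towards the mouth
- empty_cell (a point): centre of the floor of the crate's empty cell, where a flat yellow paper slip lies (it stays there, under the vase); on the foam floor, 16 mm above the worktable. Its yaw is not meaningful
- crate: plywood crate, fixed, 194 x 194 mm and 80 mm high, divided by a dark foam cross (8 mm thick, 76 mm high) into 2 x 2 square cells 84 mm wide, their centres at (+-46, +-46) mm in its frame, their foam floors 16 mm above the worktable. Origin: centre of its underside; x, y along its sides. The cells hold the blue vase, two clay jars and nothing, in any arrangement
- foam_slab: white foam slab, fixed, 200 x 135 x 30 mm, on which the white vase stands; origin: centre of its underside
- camera: black record camera fixed to its tripod and looking upwards at a slant (33 degrees) towards the robot's side. Origin: centre of the front face of the lens. The line of sight runs from the lens along its -x axis; y to the side, z upwards in the picture. Lens barrel 68 mm across and 70 mm long; camera body 128 x 82 mm behind it; the low tripod under the body spreads its legs to 75 mm from its axis
- clay_jar_a_centre (a point): a brown clay jar, loose, packed upright in a cell; 107 mm high, 72 mm wide; this point is on its axis 53 mm above its underside. Leave it standing
- clay_jar_b_centre (a point): a second brown clay jar like the first, in another cell; this point is on its axis 53 mm above its underside. Leave it standing
Mind the look-alikes: they are no part of the job. Leave any green or red look-alike of the part that bears blue_vase_centre alone.

How it is judged:
On the way, in this order (a step that is already met when the one before it is completed fails the run):
1. the white vase stands upright on the floor of the empty cell, let go (horizontal distance between white_vase_centre and empty_cell below 0.02 m and z of white_vase_centre in the frame of crate below 0.081 m and angle between white_vase_centre's own z axis and vertical below 0.12 rad and contact force between the fingers and white_vase below 0.02 N and linear speed of white_vase below 0.02 m/s), for 0.2 s.
2. the blue vase has been drawn up out of its cell, still upright, its underside above the crate's walls (z of blue_vase_base in the frame of crate above 0.085 m and angle between blue_vase_base's own z axis and vertical below 0.35 rad and contact force between the fingers and blue_vase above 0.5 N), for 0.05 s.
At the end, for the whole second after the job is handed in: Blue vase held still, clear of crate and camera, base over 130 mm up, within 0.4 rad of facing the lens, 130-270 mm from it and within 50 mm of its line of sight each way; white vase upright, let go, on the slip's cell floor within 20 mm of centre; clay jars within 25 mm of their starts (contact force between the fingers and blue_vase above 1 N and contact force between blue_vase and crate below 0.05 N and contact force between blue_vase and camera below 0.05 N and height (world z) of blue_vase_base above 0.13 m and x of blue_vase_base in the frame of camera between -0.27 and -0.13 m and y of blue_vase_base in the frame of camera between -0.05 and 0.05 m and z of blue_vase_base in the frame of camera between -0.05 and 0.05 m and angle between the z axis of blue_vase_base and the x axis of camera, either way round below 0.4 rad and z of camera in the frame of blue_vase_base below -0.08 m and linear speed of blue_vase below 0.03 m/s and angular speed of blue_vase below 0.2 rad/s and horizontal distance between white_vase_centre and empty_cell below 0.02 m and z of white_vase_centre in the frame of crate below 0.081 m and angle between white_vase_centre's own z axis and vertical below 0.12 rad and contact force between the fingers and white_vase below 0.02 N and angle between each of clay_jar_a_centre, clay_jar_b_centre's own z axis and vertical below 0.2 rad and distance of each of clay_jar_a_centre, clay_jar_b_centre from where it was at the start of the episode below 0.025 m); the arm keeps its last pose, push and grip.
It fails at once if the white vase is tipped by more than 0.5 rad (angle between white_vase_centre's own z axis and vertical above 0.5 rad).
It fails at once if the blue vase is turned by more than 0.4 rad while its underside is not yet above the crate's walls (angle between blue_vase_base's own z axis and vertical above 0.4 rad and z of blue_vase_base in the frame of crate below 0.078 m).
It fails at once if a vase falls freely ((linear speed of white_vase above 0.35 m/s and contact force between the fingers and white_vase below 0.02 N) or (linear speed of blue_vase above 0.35 m/s and contact force between the fingers and blue_vase below 0.02 N)).
It fails at once if a clay jar is pulled out or knocked over (angle between any of clay_jar_a_centre, clay_jar_b_centre's own z axis and vertical above 0.5 rad or distance of any of clay_jar_a_centre, clay_jar_b_centre from where it was at the start of the episode above 0.04 m).
It fails at once if the camera is struck (contact force between any of the arm, the fingers, blue_vase and camera above 2 N).
It also fails if it takes over 56 s, if anything falls off the work surface, if the arm or the gripper's body presses on something with over 40 N, if the wrist force passes 120 N, or if a joint passes its speed limit or range.

### The arm

A 6-joint arm with a two-finger parallel gripper is mounted at the origin on the work surface; the furniture and walls round the work are solid. World frame = base frame: x ahead of the robot, y to its left, z up, the work surface at z = 0. Lengths are in m, angles in rad, forces in N, time in s.
With the tool pointing down it reaches from about 0.35 to 0.925 m from the base axis. Payload 6.4 kg.
Tool frame: the origin (TCP) lies at the very end of the fingers, on their centre line; the grasp point (between the pads) lies 19 mm behind it (ctrl.grasp_offset is the distance from the TCP to the grasp point, in m); y points along the fingers, x is the direction in which the jaws open and shut, and the axes are right-handed (so a half turn about y gives the same grasp; the last joint's range is limited). The gripper opens to 94 mm and grips with 3 to 60 N. Pads are 16 mm wide; open, the fingers measure 119 mm over their backs; the gripper's body (75 mm by 177 mm) begins 78 mm behind the grasp point.
Start: joints at [-1.468, 0.245, 1.558, -0, 1.339, -0.174], TCP at [0.178, -0.625, 0.205] pointing down, gripper open.
Joint ranges: [-3.13, 3.13], [-1.02, 2.26], [0.13, 2.54], [-0.95, 4.09], [0.21, 2.88], [-2.74, 2.74]. Speed limits (rad/s): [2.57, 2.57, 3.14, 3.14, 3.14, 3.14].

### API

Orientations are given as [roll, pitch, yaw] about the fixed x, y, z axes, in that order (R = Rz(yaw) Ry(pitch) Rx(roll)).
In Python, from cell import sensors, cams, job, ctrl gives the robot as it stands.
- The arm moves only by the tool step_arm, never from a script. Its argument "deltas" is one flat list of numbers, 4 for each row, row after row: the shift along the tool's x, y, z in mm, then the turn about the tool's y in degrees. A call has 1 to 10 rows; each row shifts and turns the commanded pose from where the row before left it, along the tool's axes as they then stand; what a row does not reach is not made up. A row lasts 1/8 s, in which the tool goes at most 62.5 mm and 10.7 degrees, less where a joint would pass 70% of its speed; a pose out of reach is approached as far as the arm can. A call is refused whole if a number of a shift passes 62.5 or a number of a turn 10.7, either way. A call with a gripper value outside its range is refused whole. "hand" is the finger opening in mm, from 0 to 94, set as the call begins (left out, the last holds). The fingers move at their own pace and stop on an object; the grip force is fixed at half the most. Time passes only in rows, so rows that do not move let the fingers close. It gives the time, the measured TCP pose, the force and the opening at its end, in the units of the state.
- sensors.read_state(): the state, without advancing time (a new reading comes with each control period).
- cams.grab_frame(name): name is "side" or "top" or "wrist"; returns a dict with "color" (420x560x3 uint8, blue, green, red), "mtx" (3x3 intrinsics, pixels), "world_from_camera" (4x4, takes a point from camera to world coordinates); the wrist camera has in their place "mount" (4x4, takes a point from camera to tool coordinates, whose origin is the TCP and whose axes are the tool frame's). Camera axes: x right, y down, z forward; pixel columns grow to the right and rows downward; lengths in m; the calibration is good to about 2 mm. A picture is of the moment at which its call begins: read the wrist's pose just before it. There is no depth.
- job.hand_in(): hands the job in, once; it reports no verdict.
The state is a dict: "clock": time; "joint_pos": joint angles; "qvel": joint speeds; "joint_torque": joint torques, N m; "tool_pos": TCP position; "tool_rot": TCP orientation; "wrist_force": force on the tool from outside, world axes, zero at the start; "ft_torque": the same for the moment, N m; "width": finger opening in m.
Only numpy, scipy, OpenCV 4.12 (cv2) and the standard library are available. Lean on these libraries where they do the work, as an engineer would, in place of code of your own. Each camera call takes 0.05 s, during which the arm holds its last target. There are 200 camera calls.

## Working session

There is one attempt and no reset: what is moved stays moved. The work goes in short steps, Python scripts to look and compute and a tool call to move; the robot and the scene stay as the last step left them, time stands still between calls to the robot, and variables do not carry over. Pictures are saved under pics/ and viewed, about 8 in all and at most 12, crops included, and the job is handed in when it is done.

Besides the shell and the picture viewer there is one more tool, called after "Request:" as name(argument=value, ...) on one line, values as JSON. step_arm: Moves the arm, as the interface text tells. Its arguments: {"type":"object","properties":{"deltas":{"type":"array"},"hand":{"type":"number"}},"required":["deltas"]}

```bash
ls; mkdir -p pics
python3 - <<'E'
from cell import sensors,cams,job,ctrl
import cv2,numpy as np
s=sensors.read_state();print({k:np.round(v,4).tolist() for k,v in s.items()});print(ctrl.grasp_offset)
np.set_printoptions(precision=4,suppress=True)
for n in("top","side","wrist"):
    f=cams.grab_frame(n);cv2.imwrite(f"pics/{n}0.png",f["color"]);print(n,f["mtx"].tolist());print(f.get("world_from_camera",f.get("mount")))
E
```

```text
pics
{'clock': 0.0, 'joint_pos': [-1.4681, 0.2458, 1.559, -0.0, 1.3387, -0.1741], 'qvel': [0.0016, -0.0004, -0.0014, -0.0007, 0.001, -0.0001], 'joint_torque': [0.0009, -41.5827, -31.4603, 0.0685, 0.0332, -0.0001], 'tool_pos': [0.1776, -0.6247, 0.2044], 'tool_rot': [-1.5705, 0.0018, -1.294], 'wrist_force': [-0.7713, 0.5061, 0.5593], 'ft_torque': [0.0016, -0.0291, 0.0217], 'width': 0.0939}
0.0188
top [[467.71873912016986, 0.0, 273.2693708371696], [0.0, 467.71873912016986, 216.49974270976952], [0.0, 0.0, 1.0]]
[[ 0.0068 -0.9872  0.1592  0.3539]
 [-1.     -0.0064  0.0026 -0.02  ]
 [-0.0015 -0.1592 -0.9872  1.2308]
 [ 0.      0.      0.      1.    ]]
side [[420.7972470528692, 0.0, 279.78122804117834], [0.0, 420.7972470528692, 203.37660497024916], [0.0, 0.0, 1.0]]
[[-0.8302 -0.2357  0.5052 -0.149 ]
 [-0.5574  0.3695 -0.7435  0.9461]
 [-0.0114 -0.8989 -0.4381  0.6719]
 [ 0.      0.      0.      1.    ]]
wrist [[294.8429336345708, 0.0, 279.8194383162561], [0.0, 294.8429336345708, 215.60978128364573], [0.0, 0.0, 1.0]]
[[ 1.      0.0005 -0.001   0.001 ]
 [ 0.0011 -0.2599  0.9656 -0.1787]
 [ 0.0002 -0.9656 -0.2599  0.0743]
 [ 0.      0.      0.      1.    ]]
```

View pics/top0.png

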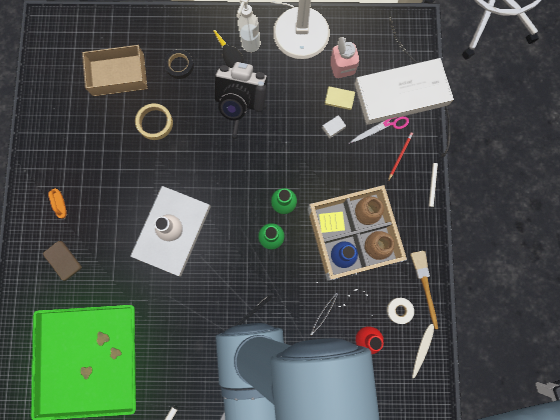

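View pics/side0.png

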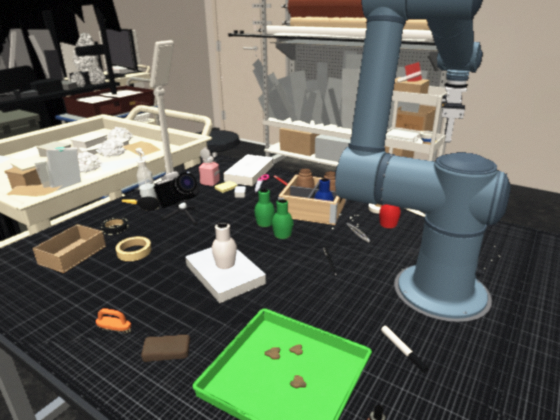

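Top view: the white vase's mouth is at (162,224). The dark blue vase's mouth is at (350,246) inside the crate, with the yellow slip at (332,221) and jars at (370,209) and (380,244). The look-alikes are green at (284,200) and (271,236) and red at (369,340). They aren't blue and stand outside the crate, so I leave them. The camera lens is at about (233,107). An enlarged crop should confirm this and let me measure.

Run:
```python
import cv2
i=cv2.imread("pics/top0.png")
a=cv2.resize(i[165:290,300:415],None,fx=4.6,fy=4.6,interpolation=cv2.INTER_CUBIC)
b=cv2.resize(i[55:125,205:275],None,fx=3.5,fy=3.5,interpolation=cv2.INTER_CUBIC)
c=cv2.resize(i[180:280,125:215],None,fx=2.7,fy=3.0,interpolation=cv2.INTER_CUBIC)
import numpy as np
o=np.zeros((580,790,3),np.uint8);o[:a.shape[0],:a.shape[1]]=a;o[:245,540:785]=b;o[255:255+c.shape[0],540:540+c.shape[1]]=c
cv2.imwrite("pics/crop1.png",o)
```

```text
(no output)
```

View pics/crop1.png

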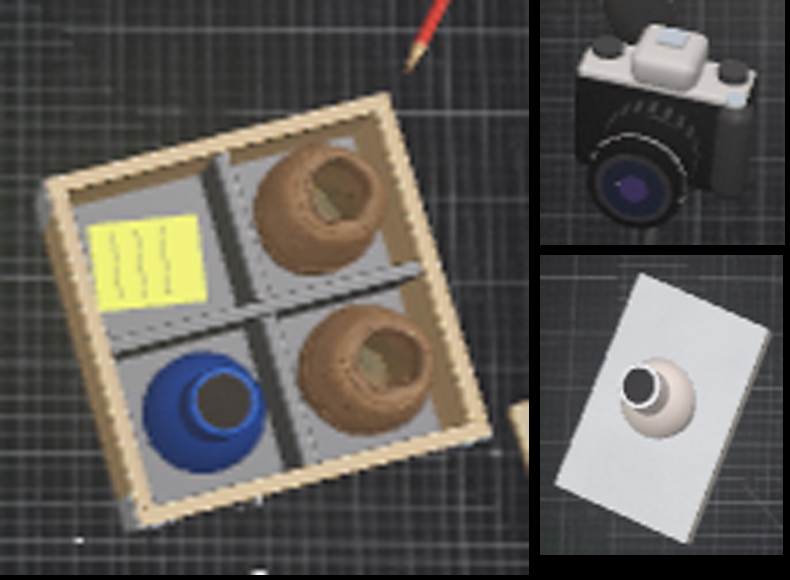

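```bash
cat > h.py <<'E'
import numpy as np,cv2
K={"top":np.array([[467.7187,0,273.2694],[0,467.7187,216.4997],[0,0,1]]),"side":np.array([[420.797,0,279.781],[0,420.797,203.3766],[0,0,1]])}
T={"top":np.array([[.0068,-.9872,.1592,.3539],[-1,-.0064,.0026,-.02],[-.0015,-.1592,-.9872,1.2308]]),
"side":np.array([[-.8302,-.2357,.5052,-.149],[-.5574,.3695,-.7435,.9461],[-.0114,-.8989,-.4381,.6719]])}
def ray(n,u,v):
    d=T[n][:,:3]@np.linalg.solve(K[n],[u,v,1]);return T[n][:,3],d/np.linalg.norm(d)
def atz(n,u,v,z):
    o,d=ray(n,u,v);return o+d*(z-o[2])/d[2]
def tri(*obs):
    A=np.zeros((3,3));b=np.zeros(3)
    for o,d in (ray(*q) for q in obs):
        P=np.eye(3)-np.outer(d,d);A+=P;b+=P@o
    p=np.linalg.solve(A,b);return p,[np.linalg.norm(np.cross(p-o,d)) for o,d in (ray(*q) for q in obs)]
def proj(n,p):
    q=K[n]@(T[n][:,:3].T@(np.array(p)-T[n][:,3]));return q[:2]/q[2]
E
python3 - <<'E'
from h import *
np.set_printoptions(precision=4,suppress=True)
c=lambda x,y:((x+.5)/4.6-.5+300,(y+.5)/4.6-.5+165)
cs=np.array([atz("top",*c(*p),.08) for p in [(47,185),(387,97),(490,435),(143,525)]]);print(cs,cs.mean(0))
for i in range(4):
    e=cs[(i+1)%4]-cs[i];print(np.linalg.norm(e),np.degrees(np.arctan2(e[1],e[0])))
print("blue mouth",atz("top",*c(223,402),.134))
print("slip",atz("top",*c(148,263),.016))
print("white mouth",atz("top",162.2,223.8,.148))
sl=np.array([atz("top",u,v,.03) for u,v in [(162,186),(210.2,205),(179.4,276),(130.6,256.7)]]);print(sl,sl.mean(0))
i=cv2.imread("pics/side0.png")
a=cv2.resize(i[155:225,150:220],None,fx=7,fy=7,interpolation=cv2.INTER_CUBIC)
b=cv2.resize(i[215:285,190:250],None,fx=4.5,fy=4.5,interpolation=cv2.INTER_CUBIC)
o=np.zeros((490,780,3),np.uint8);o[:,:490]=a;o[:315,500:770]=b
cv2.imwrite("pics/crop2.png",o)
E
```

```text
[[ 0.5697 -0.1082  0.08  ]
 [ 0.6199 -0.2946  0.08  ]
 [ 0.4355 -0.3439  0.08  ]
 [ 0.3866 -0.1581  0.08  ]] [ 0.5029 -0.2262  0.08  ]
0.1930301879811516 -74.92348240219931
0.1908415663785244 -165.0428119505092
0.19210745131931764 104.74353558595155
0.18972543700959518 15.236126210075467
blue mouth [ 0.4476 -0.1932  0.134 ]
slip [ 0.5368 -0.1705  0.016 ]
white mouth [0.5095 0.2426 0.148 ]
[[0.6269 0.2763 0.03  ]
 [0.5769 0.1481 0.03  ]
 [0.3924 0.2214 0.03  ]
 [0.4407 0.3486 0.03  ]] [0.5092 0.2486 0.03  ]
```

View pics/crop2.png

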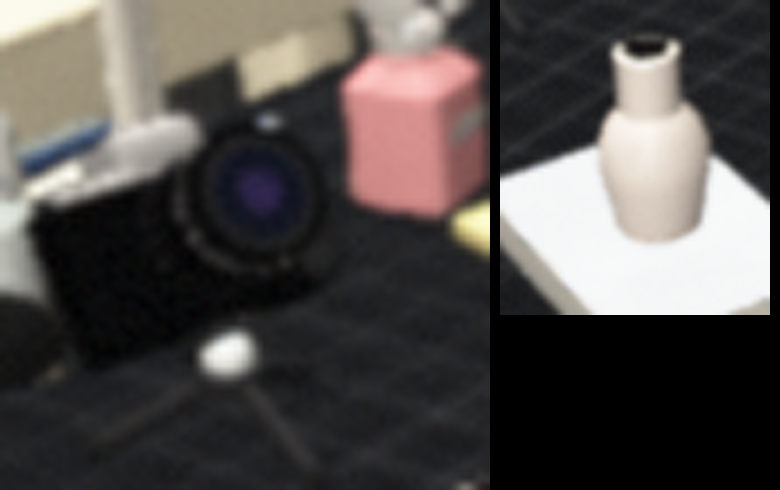

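Request:
step_arm(deltas=[0, -12, 0, -10.7, 0, -12, 0, -10.7, 0, -12, 0, -10.7, 0, -12, 0, -10.7, 0, -12, 0, -10.7, 0, -12, 0, -10.7, 0, -12, 0, -10.7, 0, -12, 0, -10.7, 0, 0, 0, -3.5], hand=70)

```text
clock: 1.27
tool_pos: [0.1777, -0.6256, 0.3025]
tool_rot: [-1.572, 0.0, 0.264]
wrist_force: [0.0, 0.9, -0.1]
width: 0.0699
```

Run:
```python
from h import *
np.set_printoptions(precision=4,suppress=True)
L,e=tri(("top",231.2,108.3),("side",187.2,182.4));print("lens",L,e)
print("white tri",tri(("top",162.2,223.8),("side",190+146/4.5-.4,215+48/4.5-.4)))
ims=[cv2.resize(cv2.imread(f"pics/{n}0.png"),None,fx=5,fy=5,interpolation=cv2.INTER_CUBIC) for n in("top","side")]
out=[]
for n,im,(x0,y0) in zip(("top","side"),ims,((195,50),(150,145))):
  for yaw,col in((171,(0,0,255)),(160,(0,255,0))):
    y=np.radians(yaw);h=np.array([np.cos(y),np.sin(y),0]);los=h*np.cos(.576)+np.array([0,0,np.sin(.576)])
    X=-los;Y=np.cross([0,0,1],X);Y/=np.linalg.norm(Y);Z=np.cross(X,Y)
    t=np.linspace(0,2*np.pi,40)
    for d in(0,.07):
      p=[proj(n,L+X*d+.034*(np.cos(a)*Y+np.sin(a)*Z)) for a in t]
      cv2.polylines(im,[np.int32(np.array(p)*5+2)],False,col,1)
    p=[proj(n,L+X*.07+Y*a+Z*b) for a,b in((-.064,-.041),(.064,-.041),(.064,.041),(-.064,.041),(-.064,-.041))]
    cv2.polylines(im,[np.int32(np.array(p)*5+2)],False,col,1)
  out.append(im[y0*5:y0*5+400,x0*5:x0*5+400])
cv2.imwrite("pics/cam.png",np.hstack(out))
```

```text
lens [0.7941 0.0863 0.1463] [np.float64(0.0016104362228069199), np.float64(0.001610436222806936)]
white tri (array([0.5097, 0.2429, 0.1473]), [np.float64(7.505630290950508e-05), np.float64(7.505630290938729e-05)])
```

View pics/cam.png

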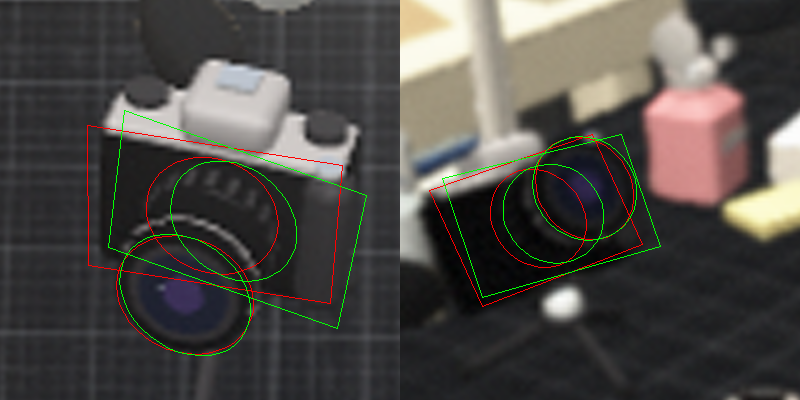

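Request:
step_arm(deltas=[45, 0, 42, 0, 45, 0, 42, 0, 45, 0, 42, 0, 45, 0, 42, 0, 45, 0, 42, 0, 45, 0, 42, 0, 45, 0, 42, 0, 45, 0, 42, 0, 45, 0, 42, 0, 45, 0, 42, 0])

```text
clock: 2.52
tool_pos: [0.5046, -0.1014, 0.3014]
tool_rot: [-1.571, -0.0, 0.261]
wrist_force: [0.5, -0.6, 0.6]
width: 0.0698
```

Request:
step_arm(deltas=[16, 0, 55, 0, 16, 0, 55, 0, 16, 0, 55, 0, 16, 0, 55, 0, 16, 0, 55, 0, 17, 0, 56, 0, 0, 20, 0, 0, 0, 30, 0, 0, 0, 10, 0, 0, 0, 0, 0, 0])

```text
clock: 3.78
tool_pos: [0.5119, 0.2406, 0.2406]
tool_rot: [-1.571, 0.002, 0.26]
wrist_force: [-0.5, 0.5, -0.2]
width: 0.0702
```

Run:
```python
from cell import sensors,cams
import cv2
s=sensors.read_state();print(s["tool_pos"],s["tool_rot"])
for n in("wrist",):
    f=cams.grab_frame(n);cv2.imwrite("pics/w1.png",f["color"])
```

```text
[0.51190377 0.240588   0.24059281] [-1.57085963  0.00192552  0.25991847]
```

View pics/w1.png

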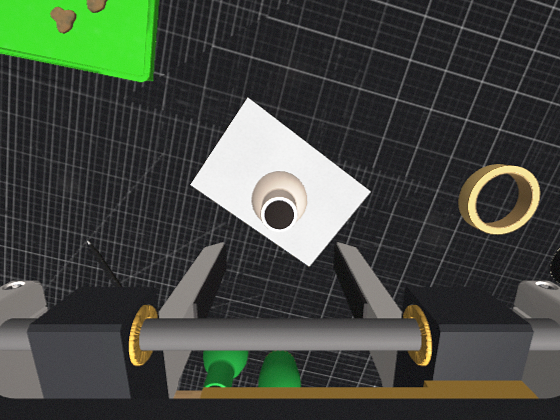

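The wrist view shows the white mouth at (280,213), centred between the open fingers. It needs a 3 mm shift along tool z, then I can go down.

Request:
step_arm(deltas=[0, 20, 3, 0, 0, 40, 0, 0, 0, 40, 0, 0, 0, 20, 0, 0, 0, 9, 0, 0])

```text
clock: 4.45
tool_pos: [0.5112, 0.2443, 0.1115]
tool_rot: [-1.571, 0.001, 0.261]
wrist_force: [-0.1, -0.7, 0.5]
width: 0.07
```

Request:
step_arm(deltas=[0, 0, 0, 0, 0, 0, 0, 0, 0, 0, 0, 0, 0, 0, 0, 0, 0, 0, 0, 0], hand=20)

```text
clock: 5.08
tool_pos: [0.5118, 0.2445, 0.1132]
tool_rot: [-1.571, -0.001, 0.261]
wrist_force: [-1.6, 0.1, 3.7]
width: 0.036
```

Request:
step_arm(deltas=[0, -10, 0, 0, 0, -25, 0, 0, 0, -40, 0, 0, 0, -40, 0, 0, 0, -25, 0, 0, 0, -10, 0, 0])

```text
clock: 5.82
tool_pos: [0.512, 0.2445, 0.2643]
tool_rot: [-1.571, -0.003, 0.261]
wrist_force: [-0.1, 0.4, -2.4]
width: 0.0361
```

Request:
step_arm(deltas=[-8, 0, -15, 0, -8, 0, -35, 0, -8, 0, -50, 0, -8, 0, -55, 0, -9, 0, -55, 0, -9, 0, -55, 0, -9, 0, -55, 0, -8, 0, -45, 0, -8, 0, -30, 0, -8, 0, -12, 0])

```text
clock: 7.08
tool_pos: [0.5347, -0.1718, 0.2604]
tool_rot: [-1.568, 0.003, 0.259]
wrist_force: [0.0, 1.3, -3.2]
width: 0.036
```

Request:
step_arm(deltas=[0, 0, 0, 0, 0, 0, 0, 0])

```text
clock: 7.32
tool_pos: [0.536, -0.1692, 0.2621]
tool_rot: [-1.57, 0.0, 0.262]
wrist_force: [0.3, -0.7, -2.2]
width: 0.0354
```

Run:
```python
from cell import sensors,cams
import cv2
s=sensors.read_state();print(s["tool_pos"],s["tool_rot"],s["width"])
f=cams.grab_frame("top")["color"];g=cams.grab_frame("side")["color"];w=cams.grab_frame("wrist")["color"]
import numpy as np
cv2.imwrite("pics/m2.png",np.hstack([cv2.resize(w,(400,300)),cv2.resize(g[120:270,200:400],(400,300))]))
```

```text
[ 0.53603728 -0.16920943  0.26209395] [-1.56998921e+00  3.33928436e-04  2.62033257e-01] 0.035411845987633445
```

View pics/m2.png

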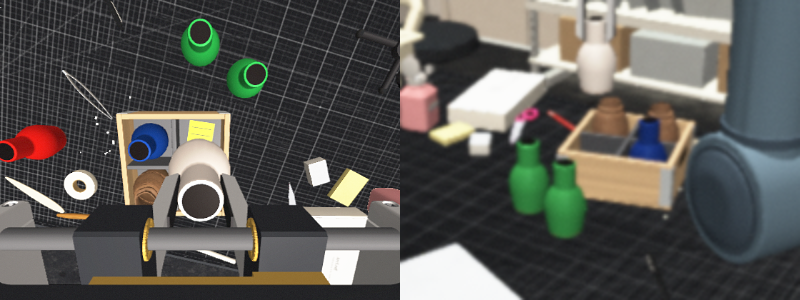

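Views: the white vase hangs upright from the neck with the yellow slip below it, and the blue vase and both jars are undisturbed. I lower it now.

Request:
step_arm(deltas=[0, 20, 0, 0, 0, 40, 0, 0, 0, 40, 0, 0, 0, 35, 0, 0, 0, 15, 0, 0, 0, 8, 0, 0, 0, 3, 0, 0, 0, 1, 0, 0])

```text
clock: 8.48
tool_pos: [0.5371, -0.1706, 0.1015]
tool_rot: [-1.572, -0.001, 0.261]
wrist_force: [-0.1, 0.4, -2.0]
width: 0.0358
```

Request:
step_arm(deltas=[0, 0, 0, 0, 0, 1, 0, 0, 0, 0, 0, 0])

```text
clock: 8.85
tool_pos: [0.5364, -0.1703, 0.0996]
tool_rot: [-1.571, -0.0, 0.261]
wrist_force: [-0.1, -0.0, -1.7]
width: 0.0362
```

Request:
step_arm(deltas=[0, 1, 0, 0, 0, 0, 0, 0, 0, 1, 0, 0, 0, 0, 0, 0])

```text
clock: 9.35
tool_pos: [0.5368, -0.1708, 0.0992]
tool_rot: [-1.572, -0.0, 0.261]
wrist_force: [-3.8, 0.8, 9.2]
width: 0.0361
```

Wrist force rose to +9 N, so it has landed. Release, then go straight up.

Request:
step_arm(deltas=[0, 0, 0, 0, 0, 0, 0, 0, 0, 0, 0, 0, 0, -2, 0, 0, 0, -20, 0, 0, 0, -40, 0, 0, 0, -40, 0, 0, 0, -30, 0, 0], hand=62)

```text
clock: 10.35
tool_pos: [0.5371, -0.1706, 0.2333]
tool_rot: [-1.574, -0.003, 0.261]
wrist_force: [-0.5, 0.6, 0.7]
width: 0.0622
```

Run:
```python
from cell import sensors,cams
import cv2
s=sensors.read_state();print(s["tool_pos"],s["tool_rot"],s["joint_pos"])
w=cams.grab_frame("wrist")["color"];cv2.imwrite("pics/w3.png",w)
cv2.imwrite("pics/t3.png",cams.grab_frame("top")["color"])
```

```text
[ 0.53706747 -0.17061416  0.23329414] [-1.57350002 -0.00283036  0.26112515] [-5.08780167e-01  1.76522372e-02  1.75686498e+00  2.95580080e-05
  1.36316136e+00 -7.69907522e-01]
```

View pics/w3.png

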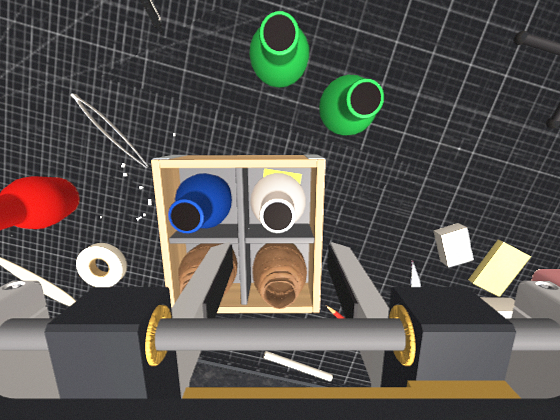

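White placed and upright on the slip. This interface can only turn the tool about its pointing axis, so I'll test with the gripper empty, high over clear table. The question is whether reaching past the arm's range tilts the tool outward.

Request:
step_arm(deltas=[0, -40, 0, 0, 0, -50, 0, 0, 46, 0, -33, 0, 46, 0, -33, 0, 46, 0, -33, 0, 46, 0, -33, 0, 46, 0, -33, 0, 46, 0, -33, 0, 30, 0, -21, 0])

```text
clock: 11.58
tool_pos: [0.8804, -0.3003, 0.3181]
tool_rot: [-1.569, 0.002, 0.261]
wrist_force: [1.2, -0.9, 1.8]
width: 0.0622
```

Request:
step_arm(deltas=[28, 0, -20, 0, 28, 0, -20, 0, 28, 0, -20, 0])

```text
clock: 11.95
tool_pos: [0.9075, -0.3126, 0.2986]
tool_rot: [-1.603, -0.047, 0.262]
wrist_force: [0.7, -0.3, 0.7]
width: 0.062
```

Run:
```python
from cell import sensors
s=sensors.read_state();print(s["tool_pos"],s["tool_rot"],s["joint_pos"])
```

```text
[ 0.90748339 -0.31256334  0.29855463] [-1.60293964 -0.04748478  0.26186247] [-0.45126709  1.11609475  0.12725988  0.00698465  1.84129347 -0.71030812]
```

Request:
step_arm(deltas=[-28, 0, 20, 0, -28, 0, 20, 0, -28, 0, 20, 0, 0, 0, 0, 0])

```text
clock: 12.45
tool_pos: [0.8165, -0.2781, 0.2961]
tool_rot: [-1.602, -0.047, 0.262]
wrist_force: [0.3, 0.4, 0.0]
width: 0.0619
```

Run:
```python
from cell import sensors
s=sensors.read_state();print(s["tool_pos"],s["tool_rot"],s["joint_pos"])
```

```text
[ 0.81645088 -0.27813127  0.29609737] [-1.6022347  -0.04660161  0.26199656] [-0.46163162  0.6894676   0.80340541  0.00727445  1.59298281 -0.72253133]
```

Yes: past the reach limit the tool tilts outward and keeps that tilt. I can tilt the blue vase this way, high up and clear of everything. First I fit a planar arm model and plan the blue grasp.

```bash
cat >> h.py <<'E'
from scipy.spatial.transform import Rotation as Ro
def R_of(rpy): return Ro.from_euler("xyz",rpy).as_matrix()
def plan(pos,rpy,target,turn=0):
    R=R_of(rpy)@Ro.from_euler("y",turn,degrees=True).as_matrix()
    return R.T@(np.array(target)-pos)*1000,R
E
python3 - <<'E'
from h import *
from scipy.optimize import least_squares
np.set_printoptions(precision=3,suppress=True)
D=[([.1776,-.6247,.2044],[-1.4681,.2458,1.559,1.3387]),([.5371,-.1706,.2333],[-.5088,.01765,1.75686,1.36316]),
([.90748,-.31256,.29855],[-.45127,1.1161,.12726,1.8413]),([.81645,-.27813,.2961],[-.4616,.68947,.8034,1.593])]
def res(p):
    L1,L2,d,h,b,a=p;o=[]
    for P,q in D:
        r=P[0]*np.cos(q[0])+P[1]*np.sin(q[0]);l=-P[0]*np.sin(q[0])+P[1]*np.cos(q[0])
        s1,s2,s3=q[1],q[1]+q[2],sum(q[1:])
        o+=[a+L1*np.sin(s1)+L2*np.sin(s2)+d*np.sin(s3)-r,h+L1*np.cos(s1)+L2*np.cos(s2)+d*np.cos(s3)-P[2],b-l]
    return o+[(d-.3)*.02,a*.02]
f=least_squares(res,[.45,.4,.3,.2,.1,0]);print("L1 L2 d h b a",f.x,np.abs(f.fun).max())
from cell import sensors
s=sensors.read_state();p,r=s["tool_pos"],s["tool_rot"]
print(R_of(r))
d,R=plan(p,r,[.4472,-.1933,.235],30);print("to hover",d);print(R)
print("down .137",R.T@np.array([0,0,-137]))
E
```

```text
L1 L2 d h b a [ 0.45   0.599  0.421  0.326  0.114 -0.048] 0.004930076654285576
[[ 0.965  0.053 -0.257]
 [ 0.259 -0.018  0.966]
 [ 0.047 -0.998 -0.031]]
to hover [-381.448   39.836  -13.634]
[[ 0.964  0.053  0.259]
 [-0.259 -0.018  0.966]
 [ 0.056 -0.998 -0.004]]
down .137 [ -7.678 136.784   0.534]
```

Request:
step_arm(deltas=[0, 0, 0, 10, 0, 0, 0, 10, 0, 0, 0, 10, -54, 6, -2, 0, -54, 6, -2, 0, -54, 6, -2, 0, -54, 6, -2, 0, -54, 6, -2, 0, -54, 5, -2, 0])

```text
clock: 13.58
tool_pos: [0.5053, -0.2088, 0.2442]
tool_rot: [-1.577, -0.061, -0.262]
wrist_force: [0.5, -0.0, 0.7]
width: 0.062
```

Request:
step_arm(deltas=[-38, 3, -1, 0, -19, 2, -1, 0, 0, 0, 0, 0])

```text
clock: 13.95
tool_pos: [0.4506, -0.1962, 0.2359]
tool_rot: [-1.577, -0.06, -0.263]
wrist_force: [0.0, -0.1, 0.5]
width: 0.0619
```

Run:
```python
from h import *
from cell import sensors,cams
np.set_printoptions(precision=2,suppress=True)
f=cams.grab_frame("wrist");cv2.imwrite("pics/w4.png",f["color"])
s=sensors.read_state();p,r=s["tool_pos"],s["tool_rot"];print(p*1000,r)
d,R=plan(p,r,[.4472,-.1933,.0985]);print("to grasp",d)
# predicted mouth pixel from my estimate
M=f["mount"];q=R.T@(np.array([.4472,-.1933,.134])-p);c=M[:3,:3].T@(q-M[:3,3]);u=f["mtx"]@c;print("pred px",u[:2]/u[2])
```

```text
[ 450.98 -196.16  235.69] [-1.58 -0.06 -0.26]
to grasp [-12.57 136.67   2.56]
pred px [269.87 212.28]
```

View pics/w4.png

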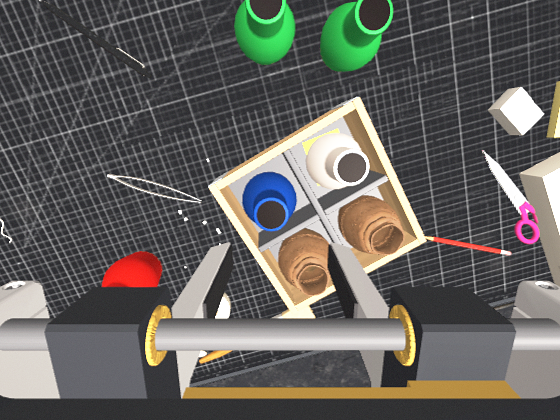

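The blue mouth is at (271,215) in the wrist view against a predicted (270,212), so the estimate holds. Descend and grip.

Request:
step_arm(deltas=[-6, 20, 1, 0, -2, 40, 0, 0, -2, 40, 0, 0, -2, 25, 0, 0, -1, 11, 0, 0, 0, 0, 0, 0])

```text
clock: 14.75
tool_pos: [0.4448, -0.1933, 0.0968]
tool_rot: [-1.575, -0.055, -0.262]
wrist_force: [0.1, 0.2, 0.4]
width: 0.0618
```

Request:
step_arm(deltas=[0, 0, 0, 0, 0, 0, 0, 0, 0, 0, 0, 0, 0, 0, 0, 0, 0, 0, 0, 0], hand=20)

```text
clock: 15.38
tool_pos: [0.4446, -0.1933, 0.0973]
tool_rot: [-1.575, -0.056, -0.262]
wrist_force: [1.4, -0.5, 5.5]
width: 0.0359
```

Request:
step_arm(deltas=[0.5, -8, 0, 0, 1, -20, 0, 0, 2, -35, 0, 0, 2, -35, 0, 0, 2, -35, 0, 0, 2, -35, 0, 0, 2, -30, 0, 0, 0, 0, 0, 0])

```text
clock: 16.38
tool_pos: [0.4453, -0.1927, 0.2964]
tool_rot: [-1.576, -0.057, -0.262]
wrist_force: [-0.6, 0.0, -2.1]
width: 0.0359
```

Run:
```python
from h import *
from cell import cams
t=cams.grab_frame("top")["color"];s=cams.grab_frame("side")["color"]
cv2.imwrite("pics/m5.png",np.hstack([cv2.resize(t[130:300,240:460],(400,309)),cv2.resize(s[90:244,220:420],(400,309))]))
```

```text
(no output)
```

View pics/m5.png

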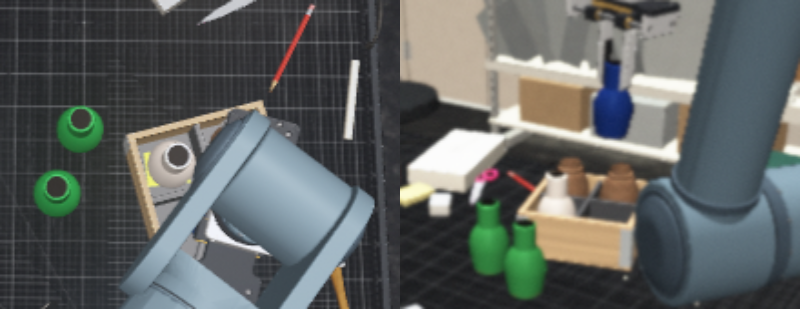

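The blue vase is held and clear of the crate. The white vase stands on the slip and both jars stand in their cells. I move up to the reach boundary.

Request:
step_arm(deltas=[12, -20, 15, 0, 20, -42, 24, 0, 20, -42, 24, 0, 20, -42, 24, 0, 20, -42, 24, 0, 20, -42, 24, 0, 20, -42, 24, 0, 20, -42, 24, 0, 20, -42, 24, 0, 12, -20, 10, 0])

```text
clock: 17.73
tool_pos: [0.6605, -0.0228, 0.6787]
tool_rot: [-1.575, -0.053, -0.261]
wrist_force: [-0.1, -0.9, -0.7]
width: 0.0359
```

Request:
step_arm(deltas=[50, -20, 0, 0, 50, -20, 0, 0, 50, -20, 0, 0, 50, -20, 0, 0])

```text
clock: 18.23
tool_pos: [0.7484, -0.0649, 0.6786]
tool_rot: [-1.562, -0.117, -0.263]
wrist_force: [-0.1, 0.0, -3.0]
width: 0.036
```

```bash
cat > st.py <<'E'
from h import *
from cell import sensors
np.set_printoptions(precision=3,suppress=True)
s=sensors.read_state();R=R_of(s["tool_rot"]);print(s["clock"],s["tool_pos"],s["joint_pos"],s["width"]);print(R)
y=R[:,1];print("tilt",np.degrees(np.arccos(-y[2])),"az",np.degrees(np.arctan2(y[1],y[0])))
E
python3 st.py
```

```text
18.225 [ 0.748 -0.065  0.679] [-0.239  0.662  0.131  0.008  2.231  0.028] 0.036039756527961084
[[ 0.959  0.115  0.259]
 [-0.258 -0.022  0.966]
 [ 0.117 -0.993  0.009]]
tilt 6.7331620194133075 az -10.778593152185458
```

Works: tilt 6.7° towards azimuth −11°, which is the wanted direction. I keep pushing.

Request:
step_arm(deltas=[56, -20, 4, 0, 56, -20, 4, 0, 56, -20, 4, 0, 56, -20, 4, 0, 56, -20, 4, 0, 56, -20, 4, 0])

```text
clock: 18.98
tool_pos: [0.8249, -0.1001, 0.6639]
tool_rot: [-1.532, -0.316, -0.267]
wrist_force: [-0.3, -0.1, -3.2]
width: 0.036
```

```bash
python3 st.py
```

```text
18.975 [ 0.825 -0.1    0.664] [-0.27   0.701  0.128  0.044  1.997  0.016] 0.03596301950859975
[[ 0.917  0.31   0.252]
 [-0.251 -0.044  0.967]
 [ 0.311 -0.95   0.037]]
tilt 18.237373675177153 az -8.137621604355756
```

Request:
step_arm(deltas=[58, -22, -3, 0, 58, -22, -3, 0, 58, -22, -3, 0, 58, -22, -3, 0, 58, -22, -3, 0, 58, -22, -3, 0, 58, -22, -3, 0, 58, -22, -3, 0])

```text
clock: 19.98
tool_pos: [0.85, -0.1739, 0.7389]
tool_rot: [-1.495, -0.606, -0.286]
wrist_force: [-0.4, 0.6, -2.2]
width: 0.036
```

```bash
python3 st.py
```

```text
19.975 [ 0.85  -0.174  0.739] [-0.372  0.647  0.127  0.126  1.766 -0.047] 0.036040142721897706
[[ 0.789  0.566  0.241]
 [-0.232 -0.088  0.969]
 [ 0.569 -0.82   0.062]]
tilt 34.94399626440331 az -8.857404162434808
```

Request:
step_arm(deltas=[60, -12, 0, 0, 60, -12, 0, 0, 60, -12, 0, 0, 60, -12, 0, 0, 60, -12, 0, 0, 60, -12, 0, 0, 60, -12, 0, 0, 60, -12, 0, 0, 60, -12, 0, 0, 60, -12, 0, 0])

```text
clock: 21.22
tool_pos: [0.8446, -0.2074, 0.8755]
tool_rot: [-1.439, -0.97, -0.34]
wrist_force: [-0.2, 0.2, -2.3]
width: 0.036
```

```bash
python3 st.py
python3 - <<'E'
from h import *
from cell import sensors
s=sensors.read_state();p,r=s["tool_pos"],s["tool_rot"];R=R_of(r)
L=np.array([.7941,.0863,.1463]);los=np.array([-.978*.8387,.208*.8387,.5446])
print("angle err",np.degrees(np.arccos(-R[:,1]@los)))
base=L+.2*los; tcp=base-R[:,1]*.0815   # TCP is 81.5 mm from the base along the vase
via=tcp+np.array([-.1,0,.15])
print(base,tcp,"to via",R.T@(via-p)*1000,"via->tcp",R.T@(tcp-via)*1000)
E
```

```text
21.225 [ 0.845 -0.207  0.875] [-0.44   0.551  0.127  0.215  1.505 -0.072] 0.03595973062065374
[[ 0.533  0.815  0.228]
 [-0.189 -0.149  0.971]
 [ 0.825 -0.56   0.075]]
tilt 55.91137230320464 az -10.333673233314283
angle err 1.9202793886209815
[0.63005028 0.12118992 0.25522   ] [0.56364909 0.13329738 0.30089868] to via [-617.51771519 -123.04157842  212.08441725] via->tcp [-70.42153267 165.54504144  11.64675877]
```

Run:
```python
from h import *
from scipy.optimize import least_squares
np.set_printoptions(precision=3,suppress=True)
D=[([.1776,-.6247,.2044],[-1.4681,.2458,1.559],[0,0,-1]),([.5371,-.1706,.2333],[-.5088,.01765,1.75686],[0,0,-1]),
([.81645,-.27813,.2961],[-.4616,.68947,.8034],[.053,-.018,-.998]),([.748,-.065,.679],[-.239,.662,.131],[.115,-.022,-.993]),
([.825,-.1,.664],[-.27,.701,.128],[.31,-.044,-.95]),([.85,-.174,.739],[-.372,.647,.127],[.566,-.088,-.82]),([.845,-.207,.875],[-.44,.551,.127],[.815,-.149,-.56])]
def wr(P,y,d): return np.array(P)-d*np.array(y)
def res(p):
    L1,L2,d,h,b,a=p;o=[]
    for P,q,y in D:
        W=wr(P,y,d);c,s=np.cos(q[0]),np.sin(q[0])
        o+=[a+L1*np.sin(q[1])+L2*np.sin(q[1]+q[2])-(W[0]*c+W[1]*s),h+L1*np.cos(q[1])+L2*np.cos(q[1]+q[2])-W[2],b-(W[1]*c-W[0]*s)]
    return o
f=least_squares(res,[.45,.6,.42,.326,.114,0]);L1,L2,d,h,b,a=f.x;print("L1 L2 d h b a",f.x,np.abs(f.fun).max())
y0=np.array([.815,-.149,-.56]);L=np.array([.7941,.0863,.1463]);los=np.array([-.8203,.1744,.5446])
def ik(P):
    W=wr(P,y0,d);r=np.sqrt(W[0]**2+W[1]**2-b*b)-a;z=W[2]-h;q1=np.arctan2(W[1],W[0])-np.arcsin(b/np.hypot(W[0],W[1]))
    D2=np.hypot(r,z);c=(D2**2-L1**2-L2**2)/(2*L1*L2);q3=np.arccos(np.clip(c,-1,1))
    q2=np.arctan2(r,z)-np.arctan2(L2*np.sin(q3),L1+L2*np.cos(q3));return np.array([q1,q2,q3,c])
for k in(.14,.17,.2):
    t=L+k*los-y0*.0815;print(k,t,ik(t))
t=L+.19*los-y0*.0815;p=np.array([.845,-.207,.875])
for via in([.62,.13,.42],[.62,.13,.5],):
    via=np.array(via);print("via",via)
    for A,B in((p,via),(via,t)):
        for u in np.linspace(0,1,6): print(A+(B-A)*u,ik(A+(B-A)*u))
```

```text
L1 L2 d h b a [ 0.483  0.583  0.329  0.205  0.11  -0.03 ] 0.021598959940958506
0.14 [0.613 0.123 0.268] [ 0.174 -0.301  2.247 -0.626]
0.17 [0.588 0.128 0.285] [ 0.201 -0.366  2.264 -0.639]
0.2 [0.564 0.133 0.301] [ 0.231 -0.43   2.277 -0.649]
via [0.62 0.13 0.42]
[ 0.845 -0.207  0.875] [-0.452  0.465  0.295  0.957]
[ 0.8   -0.14   0.784] [-0.374  0.101  0.963  0.571]
[ 0.755 -0.072  0.693] [-0.275 -0.095  1.331  0.238]
[ 0.71  -0.005  0.602] [-0.15  -0.234  1.612 -0.041]
[0.665 0.063 0.511] [ 0.005 -0.326  1.84  -0.266]
[0.62 0.13 0.42] [ 0.189 -0.362  2.023 -0.437]
[0.62 0.13 0.42] [ 0.189 -0.362  2.023 -0.437]
[0.61  0.13  0.395] [ 0.195 -0.376  2.076 -0.484]
[0.601 0.131 0.37 ] [ 0.201 -0.388  2.127 -0.528]
[0.591 0.131 0.345] [ 0.207 -0.398  2.177 -0.57 ]
[0.581 0.131 0.32 ] [ 0.214 -0.405  2.226 -0.609]
[0.572 0.132 0.295] [ 0.221 -0.409  2.273 -0.646]
via [0.62 0.13 0.5 ]
[ 0.845 -0.207  0.875] [-0.452  0.465  0.295  0.957]
[ 0.8  -0.14  0.8 ] [-0.374  0.121  0.909  0.615]
[ 0.755 -0.072  0.725] [-0.275 -0.07   1.249  0.316]
[ 0.71  -0.005  0.65 ] [-0.15  -0.211  1.509  0.062]
[0.665 0.063 0.575] [ 0.005 -0.311  1.719 -0.147]
[0.62 0.13 0.5 ] [ 0.189 -0.366  1.888 -0.312]
[0.62 0.13 0.5 ] [ 0.189 -0.366  1.888 -0.312]
[0.61  0.13  0.459] [ 0.195 -0.387  1.973 -0.391]
[0.601 0.131 0.418] [ 0.201 -0.402  2.054 -0.464]
[0.591 0.131 0.377] [ 0.207 -0.412  2.131 -0.531]
[0.581 0.131 0.336] [ 0.214 -0.414  2.204 -0.592]
[0.572 0.132 0.295] [ 0.221 -0.409  2.273 -0.646]
```

Request:
step_arm(deltas=[-20, 1, 8, 0, -40, 1, 16, 0, -52, 1, 21, 0, -52, 1, 21, 0, -52, 1, 21, 0, -52, 1, 21, 0, -52, 1, 21, 0, -52, 1, 21, 0, -52, 1, 21, 0, -52, 1, 21, 0])

```text
clock: 22.48
tool_pos: [0.6412, 0.0684, 0.4903]
tool_rot: [-1.436, -0.969, -0.342]
wrist_force: [0.3, 0.5, -1.7]
width: 0.036
```

```bash
cat >> st.py <<'E'
L=np.array([.7941,.0863,.1463]);los=np.array([-.8203,.1744,.5446]);X=-los;Y=np.cross([0,0,1],X);Y/=np.linalg.norm(Y);Z=np.cross(X,Y)
C=np.array([X,Y,Z]);p=s["tool_pos"];base=p+y*.0815
print("angle err",np.degrees(np.arccos(-y@los)),"base",base,"in cam",C@(base-L))
for tgt in([-.2,0,0],[-.21,-.02,.015]): print("to",tgt,R.T@(L+C.T@tgt-base)*1000)
E
python3 st.py
```

```text
22.475 [0.641 0.068 0.49 ] [-0.007 -0.391  1.871 -0.221  0.706  0.359] 0.03598556514149807
[[ 0.533  0.815  0.228]
 [-0.19  -0.148  0.971]
 [ 0.824 -0.561  0.076]]
tilt 55.875135290477324 az -10.280828368952136
angle err 1.9143412301785494 base [0.708 0.056 0.445] in cam [-0.228 -0.047  0.207]
to [-0.2, 0, 0] [-209.786   33.467   30.84 ]
to [-0.21, -0.02, 0.015] [-193.554   22.677   12.264]
```

Request:
step_arm(deltas=[-40, 4, 2, 0, -40, 4, 2, 0, -40, 4, 2, 0, -25, 3, 2, 0, 0, 0, 0, 0])

```text
clock: 23.1
tool_pos: [0.5778, 0.101, 0.3616]
tool_rot: [-1.44, -0.965, -0.338]
wrist_force: [-0.1, 0.1, -1.9]
width: 0.0361
```

```bash
python3 st.py
```

```text
23.1 [0.578 0.101 0.362] [ 0.083 -0.492  2.165 -0.419  0.554  0.603] 0.036064520942282116
[[ 0.537  0.812  0.228]
 [-0.189 -0.147  0.971]
 [ 0.822 -0.565  0.074]]
tilt 55.62682903094376 az -10.27046614552949
angle err 2.074633460777842 base [0.644 0.089 0.316] in cam [-0.216 -0.029  0.062]
to [-0.2, 0, 0] [-63.145  18.031  23.587]
to [-0.21, -0.02, 0.015] [-46.987   7.176   4.985]
```

Request:
step_arm(deltas=[-16, 4, 6, 0, -16, 4, 6, 0, -12, 4, 5, 0, -10, 3, 3, 0, -6, 2, 2, 0, 0, 0, 0, 0, 0, 0, 0, 0])

```text
clock: 23.98
tool_pos: [0.5662, 0.1306, 0.3075]
tool_rot: [-1.438, -0.969, -0.341]
wrist_force: [-0.5, -0.5, -2.2]
width: 0.0358
```

```bash
python3 st.py
python3 - <<'E'
from h import *
from cell import cams
t=cams.grab_frame("top")["color"];s=cams.grab_frame("side")["color"];w=cams.grab_frame("wrist")["color"]
o=np.zeros((600,800,3),np.uint8);o[:300,:400]=cv2.resize(t[50:300,150:450],(400,300));o[:300,400:]=cv2.resize(w,(400,300))
o[300:]=cv2.resize(s[90:240,130:530],(800,300));cv2.imwrite("pics/m6.png",o)
E
```

```text
23.975 [0.566 0.131 0.308] [ 0.169 -0.439  2.23  -0.643  0.492  0.877] 0.03579563511503772
[[ 0.534  0.814  0.228]
 [-0.19  -0.148  0.971]
 [ 0.824 -0.561  0.075]]
tilt 55.85679496737586 az -10.311671589510002
angle err 1.9059955517483123 base [0.633 0.119 0.262] in cam [-0.201 -0.002  0.007]
to [-0.2, 0, 0] [-7.252  1.277  1.508]
to [-0.21, -0.02, 0.015] [  8.97   -9.508 -17.079]
```

View pics/m6.png

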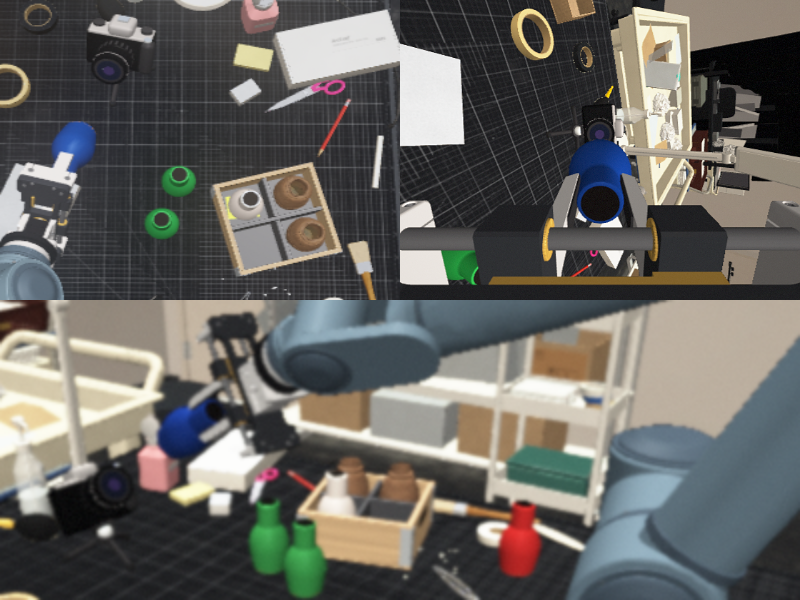

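Final views: the vase is held with its base toward the lens, and the camera, crate, white vase, jars and green and red look-alikes are all undisturbed. A final small trim, then a check and hand-in.

Request:
step_arm(deltas=[-4, 1, 1, 0, -3, 0, 0, 0, 0, 0, 0, 0, 0, 0, 0, 0, 0, 0, 0, 0, 0, 0, 0, 0, 0, 0, 0, 0, 0, 0, 0, 0])

```text
clock: 25.12
tool_pos: [0.563, 0.1329, 0.3001]
tool_rot: [-1.439, -0.967, -0.34]
wrist_force: [-0.2, 0.5, -1.7]
width: 0.0362
```

```bash
python3 st.py
python3 - <<'E'
from h import *
from cell import sensors,job
print("white mouth",atz("top",150+249*.75,50+199*.8333,.134),"cell .5358 -.170")
s=sensors.read_state();v=np.abs(s["qvel"]).max();print(v)
if v<.02: print(job.hand_in())
E
```

```text
25.125 [0.563 0.133 0.3  ] [ 0.177 -0.436  2.241 -0.667  0.486  0.905] 0.03622145278524836
[[ 0.535  0.813  0.228]
 [-0.189 -0.148  0.971]
 [ 0.823 -0.563  0.075]]
tilt 55.76939775591268 az -10.326773008493316
angle err 1.9501578156914259 base [0.629 0.121 0.254] in cam [-0.2   -0.001 -0.001]
to [-0.2, 0, 0] [1.141 0.036 0.632]
to [-0.21, -0.02, 0.015] [ 17.336 -10.767 -17.969]
white mouth [ 0.53338276 -0.16789703  0.134     ] cell .5358 -.170
0.0025467583465877963
the job is handed in; nothing more can be done
None
```

I placed the white vase in the empty cell and handed the job in at 25 s of the 56 s allowed. The blue vase was still held up to the camera. No verdict was reported.

- **White vase:** carried upright, set down on the yellow slip (the wrist force showed it landing) and let go. The last top view puts its mouth about 3 mm from the cell centre.
- **Blue vase:** drawn straight up out of the crate before turning. The moves only turn the tool about its pointing axis. I tilted the vase by reaching past the arm's limit, high above the table; that tilts the tool outward and the tilt stays.
- **Final pose:** the base is about 200 mm from the lens, within 1 mm of the line of sight and about 2° off square, 254 mm above the table. These are worked out from the arm's pose and my estimate of the lens and its direction. That direction was only read off the pictures, to a few degrees, and I did not measure the mark itself.
- **Held still:** joint speeds were below 0.003 rad/s, and the fingers were at 36 mm, the width of the neck.
- **Rest of the scene:** both jars, the camera and the green and red look-alikes look undisturbed in the last pictures.
- **Didn't fit:** my rough model of the arm was off by up to about 2 cm. I used it only to check that the path was reachable. While tilting the vase, joint 3 read 0.127 to 0.128 rad against its limit of 0.13. I put that down to sensor noise at the stop.

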